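# Put up the folding three-panel mirror for the next customer

### The arm

A 6-joint arm with a two-finger parallel gripper is mounted at the origin on the work surface. World frame = base frame: x ahead of the robot, y to its left, z up, the work surface at z = 0. Lengths are in m, angles in rad, forces in N, time in s.
With the tool pointing down it reaches from about 0.375 to 0.975 m from the base axis. Payload 3.8 kg.
Tool frame: the origin (TCP) lies midway between the tips of the shut fingers; the grasp point (between the pads) lies 19 mm behind it; z points along the fingers, y is the direction in which the jaws open and shut (so a half turn about z gives the same grasp; the last joint's range is limited). The gripper opens to 85 mm and grips with 20 to 120 N. Pads are 22 mm wide; open, the fingers measure 114 mm over their backs; the gripper's body (76 mm by 85 mm) begins 54 mm behind the grasp point. The pads swing forward as they close: fully open they stand 13 mm farther back than shut.
Start: joints at [-1.329, 0.264, 1.604, -0, 1.274, -0.037], TCP at [0.186, -0.649, 0.196] pointing down, gripper open.
Joint ranges: [-2.63, 2.63], [-0.94, 2.18], [0.31, 2.57], [-1.31, 4.45], [0, 2.66], [-2.55, 2.55]. Speed limits (rad/s): [2.57, 2.57, 3.14, 3.14, 3.14, 3.14].

### API

Orientations are given as a rotation vector (axis times angle).
In Python, from workcell import bot gives the robot as it stands. The module is installed in compiled form; this text tells all that it offers.
- The arm moves only by the tool play_rows, never from a script. Its argument "series" is a list of rows, each an object with "translation": the shift along the tool's x, y, z in m, a list of three; "spin": the turn about the tool's z in units of 5 degrees (1.0 is 5 degrees). In form: [{"translation": [dx, dy, dz], "spin": spin}, ...]. A call has 1 to 5 rows; each row shifts and turns the commanded pose from where the row before left it, along the tool's axes as they then stand; what a row does not reach is not made up. A row lasts 1/10 s, in which the tool goes at most 50 mm and 8.59 degrees, less where a joint would pass 70% of its speed; a pose out of reach is approached as far as the arm can. A call is refused whole if a number of a shift passes 0.05 or a number of a turn 1, either way. A call with a gripper value outside its range is refused whole. "jaw" is the gripper's target within -1 to 1 (fully open at 1, half-way at 0, shut at -1), set as the call begins (left out, the last holds). The fingers move at their own pace and stop on an object; "force" is the grip in N (left out, the last holds). Time passes only in rows, so rows that do not move let the fingers close. It gives the time, the measured TCP pose, the force and the opening at its end, in the units of the state.
- bot.read_state(): the state, without advancing time (a new reading comes with each control period).
- bot.read_camera(name): name is "scene" or "top"; returns the picture (480x640x3 uint8, blue, green, red); there is no depth.
- bot.get_calibration(name): a dict with "fov_y" (degrees; the focal length in pixels is half the picture's height over the tangent of half this angle, whatever the lens; pixels are square), "cx", "cy" (the principal point, pixels), "R" (3x3) and "t" (3): a world point X has camera coordinates R X + t. Camera axes: x right, y down, z forward; pixel columns grow to the right and rows downward; lengths in m; the calibration is good to about 2 mm. A picture is of the moment at which its call begins. get_calibration takes no time and is no camera call.
- bot.finish_job(): hands the job in, once; it reports no verdict.
The state is a dict: "time": time; "q": joint angles; "joint_vel": joint speeds; "joint_torque": joint torques, N m; "tool_pos": TCP position; "tcp_rot": TCP orientation; "wrist_force": force on the tool from outside, world axes, zero at the start; "torque": the same for the moment, N m; "width": opening from 0.0 (shut) to 1.0 (fully open).
Only numpy, scipy, OpenCV 4.12 (cv2) and the standard library are available. Lean on these libraries where they do the work, as an engineer would, in place of code of your own. Each camera call takes 0.05 s, during which the arm holds its last target. There are 200 camera calls.

### The job

Put up the folding mirror for the next customer: swing its carry handle up until it clicks upright, then pull the mirror up, side panels still folded, until the lock button pops out of the side of the mast. Then swing both side panels out until each clicks into its fully open stop. Leave the handle upright and the mirror standing locked, and do not disturb the other things on the bench.

Things in the scene. Friction and masses are not known exactly. Their poses are not given: they have to be found in the camera images.
- stand: the mirror's stand, screwed down, immovable: dark steel foot 160 x 160 x 10 mm and an upright square tube 28 mm wide, 120 mm tall, in which a 22 mm inner tube (the mast) slides. Origin: underside of the foot on the tube's axis; x points out of the mirror's front (to the customer, roughly away from the robot), y to the left as the robot sees it, z up
- panel_top (a point): middle of the top edge of the white centre panel, 26 mm to the front (+x) of the tube's axis, 195 mm above the bench while down, 270 mm when locked up. The panel is 260 mm wide (stand's y), 145 mm tall, 12 mm thick, rides on the mast in front (+x) of it; two side panels, each 124 mm wide, 10 mm thick and as tall, are folded before it like double doors
- handle (a joint): carry handle's hinge, rad: 0 = folded level, pointing back (-x of the stand, towards the robot); 1.571 = upright, its end stop. Starts 0 to 0.35, stays where left. A spring catch resists from 0.9 to 1.25 rad (about 2 N at the bar), then snaps it to the stop and holds it
- handle_grip (a point): middle of the handle's black round bar, 14 mm thick, 78 mm long along the stand's y, held by two arms 4 mm thick at its ends; the bar turns on a radius of 55 mm about the pivot. Folded, there are 50 mm of free space between the bar and the back of the centre panel, and nothing within 25 mm under the bar
- handle_pivot (a point): the handle's pivot axis (along the stand's y), 14 mm to the front (+x) of the stand's origin, 8 mm over the top edge of the centre panel; rises with the mirror
- mast (a joint): how far the inner tube with the mirror is pulled up, m: 0 = down (at start), 0.075 = locking height, 0.076 = hard stop. It moves against about 11 N (0.8 kg of mirror and tube, 3 N of friction) and sinks again if let go before it is locked; locked, it rests at about 0.074
- lock_button (a joint): steel spring button, 9 mm across, in the inner tube, m: about 0 while it is inside the outer tube; it pops out to 0.007 by itself through the window in the tube's left (+y) face when the mast comes to 0.075, and then bears the mirror
- button_tip (a point): tip of the lock button, on the left (+y) face of the mast; 100 mm above the bench, standing 5 mm proud of the outer tube, when locked
- wing_left (a joint): hinge of the left (+y of the stand) side panel, rad: 0 = folded flat before the centre panel, 1.57 = straight out to the front (+x), 2.3 = its end stop, fully open. Starts 0 to 0.25. Light friction; a spring catch resists from about 1.75 to 2.05 rad (about 1.3 N at the stud), then snaps it to the stop and holds it there
- stud_left (a point): centre of the steel finger stud standing on the top edge of the left (+y of the stand) side panel: upright round post 14 mm across, 34 mm tall (its foot is 17 mm under this point), 75 mm from the panel's hinge axis; folded, it stands about 25 mm before the upright handle and 112 mm from the other stud
- hinge_left (a point): the left (+y of the stand) side panel's upright hinge axis at the height of the panels' top edge; rises with the mirror. At joint 0 the stud lies 75 mm from it towards the other hinge and 3 mm to the front (+x)
- wing_right (a joint): hinge of the right (-y of the stand) side panel, rad: 0 = folded flat before the centre panel, 1.57 = straight out to the front (+x), 2.3 = its end stop, fully open. Starts 0 to 0.25. Light friction; a spring catch resists from about 1.75 to 2.05 rad (about 1.3 N at the stud), then snaps it to the stop and holds it there
- stud_right (a point): centre of the steel finger stud standing on the top edge of the right (-y of the stand) side panel: upright round post 14 mm across, 34 mm tall (its foot is 17 mm under this point), 75 mm from the panel's hinge axis; folded, it stands about 25 mm before the upright handle and 112 mm from the other stud
- hinge_right (a point): the right (-y of the stand) side panel's upright hinge axis at the height of the panels' top edge; rises with the mirror. At joint 0 the stud lies 75 mm from it towards the other hinge and 3 mm to the front (+x)
- canister_center (a point): bystander: upright aluminium canister with its lid closed, 75 mm across (lid 78), 89 mm tall, weighing 220 g; stands in front of one of the folded side panels, in the way of that panel while the mirror is down (the raised panel passes over it). The point is its centre
- clip_box_center (a point): bystander: red plastic clip box, 85 x 105 x 51 mm tall with its hinged flap shut; stands in front of the other side panel, likewise. The point is its centre
- bangle_a_center (a point): bystander: glass bangle lying flat, 68 mm across, 8 mm thick, beside the stand. The point is its centre
- bangle_b_center (a point): bystander: the other glass bangle, the same. The point is its centre
- comb_center (a point): bystander: stainless steel comb lying flat, 180 x 30 x 4 mm. The point is its centre
- spray_bottle_center (a point): bystander: clear water bottle, 64 mm across, 160 mm tall, standing well out to one side. The point is its centre
- pomade_jar_center (a point): bystander: white jar with black lid, 72 mm across, 55 mm tall. The point is its centre
- hairbrush_center (a point): bystander: wooden hairbrush lying bristles down, about 180 x 50 x 28 mm. The point is its centre

How it is judged:
On the way, in this order (a step that is already met when the one before it is completed fails the run):
1. the carry handle has clicked upright, with the mirror still down (value of joint handle above 1.48 rad and value of joint mast below 0.03 m), for 0.1 s.
2. the mirror is up and its lock button has popped out, both side panels still folded (under 0.8 rad) (value of joint mast above 0.071 m and value of joint lock_button above 0.004 m and value of joint each of wing_left, wing_right below 0.8 rad), for 0.2 s.
3. one side panel has clicked into its open stop, the mirror still locked up (value of joint mast above 0.071 m and value of joint lock_button above 0.004 m and value of joint any of wing_left, wing_right above 2.2 rad), for 0.2 s.
At the end, for the whole second after the job is handed in: The mirror stands locked up (mast above 71 mm, lock button out by more than 4 mm), the carry handle is upright in its catch (above 1.48 rad), both side panels are seated in their open stops (above 2.2 rad), all at rest, and every other thing on the bench is within 30 mm of where it was (value of joint mast above 0.071 m and value of joint lock_button above 0.004 m and value of joint handle above 1.48 rad and value of joint each of wing_left, wing_right above 2.2 rad and velocity of joint mast below 0.05 m/s and velocity of joint each of wing_left, wing_right below 0.05 rad/s and distance of each of canister_center, clip_box_center, bangle_a_center, bangle_b_center, comb_center, spray_bottle_center, pomade_jar_center, hairbrush_center from where it was at the start of the episode below 0.03 m); the robot touches nothing.
It fails at once if another thing on the bench is pushed more than 30 mm or knocked over (distance of any of canister_center, clip_box_center, bangle_a_center, bangle_b_center, comb_center, spray_bottle_center, pomade_jar_center, hairbrush_center from where it was at the start of the episode above 0.03 m).
It also fails if it takes over 61 s, if anything falls off the work surface, if the arm or the gripper's body presses on something with over 40 N, if the wrist force passes 120 N, or if a joint passes its speed limit or range.

## Working session

There is one attempt and no reset: what is moved stays moved. The work goes in short steps, Python scripts to look and compute and a tool call to move; the robot and the scene stay as the last step left them, time stands still between calls to the robot, and variables do not carry over. Pictures are saved under pics/ and viewed, about 8 in all and at most 12, crops included, and the job is handed in when it is done.

Besides the shell and the picture viewer there is one more tool, called after "Request:" as name(argument=value, ...) on one line, values as JSON. play_rows: Moves the arm, as the interface text tells. Its arguments: {"type":"object","properties":{"series":{"type":"array","items":{"type":"object","properties":{"translation":{"type":"array","items":{"type":"number"}},"spin":{"type":"number"}}}},"jaw":{"type":"number"},"force":{"type":"number"}},"required":["series"]}

```bash
mkdir -p pics
python3 - <<'E'
from workcell import bot
import cv2
s=bot.read_state(); print(s)
for n in("scene","top"):
    print(n,bot.get_calibration(n)); cv2.imwrite(f"pics/{n}0.png",bot.read_camera(n))
E
```

```text
{'time': 0.0, 'q': array([-1.32889063e+00,  2.64758856e-01,  1.60534650e+00,  4.80130642e-06,
        1.27369237e+00, -3.68921767e-02]), 'joint_vel': array([-0.00069308, -0.00292591,  0.00151097, -0.00036428,  0.00038261,
       -0.00059512]), 'joint_torque': array([ 9.38854464e-04, -5.15109444e+01, -3.67318261e+01,  8.58527005e-05,
        1.30883619e-02,  6.18422050e-06]), 'tool_pos': array([ 0.1855754 , -0.64816602,  0.19497311]), 'tcp_rot': array([-3.10894584e+00, -4.36210679e-01,  3.47019369e-04]), 'wrist_force': array([0.10489207, 0.51235232, 0.45670528]), 'torque': array([-0.00046754,  0.01530171, -0.00720936]), 'width': 0.9978182026656768}
scene {'fov_y': 55.56918769750929, 'cx': 319.57178646709536, 'cy': 239.5799053980713, 'R': array([[-0.067057  ,  0.99765241,  0.01389319],
       [ 0.8643142 ,  0.06503995, -0.49872915],
       [-0.49846195, -0.0214352 , -0.86664653]]), 't': array([ 0.03025909, -0.40966676,  1.47414591])}
top {'fov_y': 47.746241230452576, 'cx': 319.98684698083713, 'cy': 234.59083061387818, 'R': array([[ 0.05021172, -0.998733  , -0.00334441],
       [-0.9750631 , -0.04829636, -0.21660887],
       [ 0.2161729 ,  0.01413732, -0.97625274]]), 't': array([-0.02444783,  0.60492553,  1.27102373])}
```

View pics/top0.png

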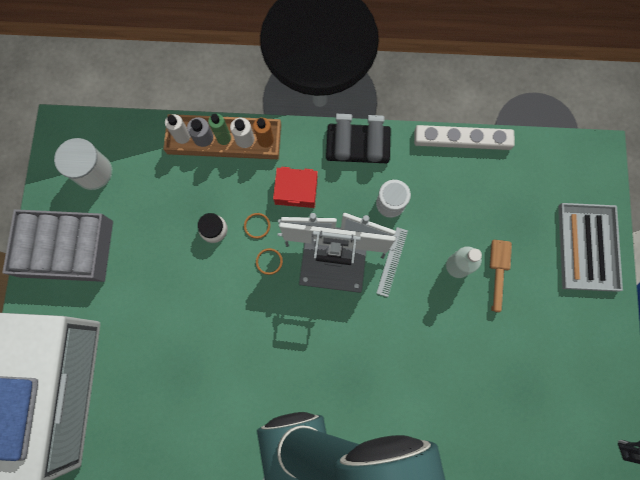

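View pics/scene0.png

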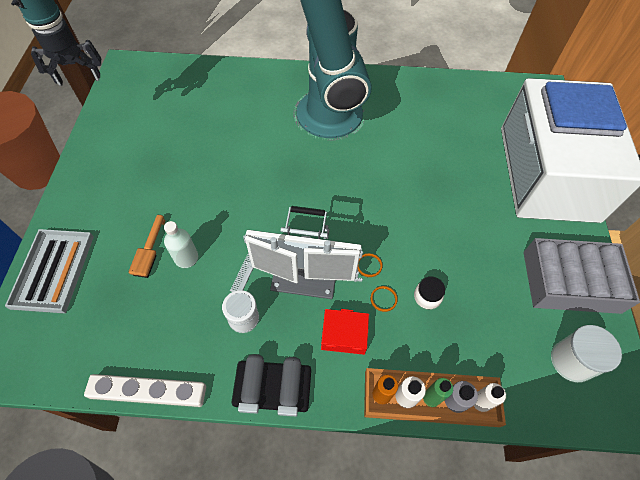

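The mirror is near top-view pixel (335,240), with the canister on its right (393,198) and the red box on its left (296,187). I'll take enlarged crops to measure.

Run:
```python
import cv2,numpy as np
a=cv2.imread("pics/top0.png")[190:300,265:415]; b=cv2.imread("pics/scene0.png")[195:305,225:375]
f=lambda i:cv2.resize(i,None,fx=5,fy=5,interpolation=cv2.INTER_CUBIC)[:,:750]
cv2.imwrite("pics/c1.png",f(a)); cv2.imwrite("pics/c2.png",f(b))
```

```text
(no output)
```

View pics/c1.png

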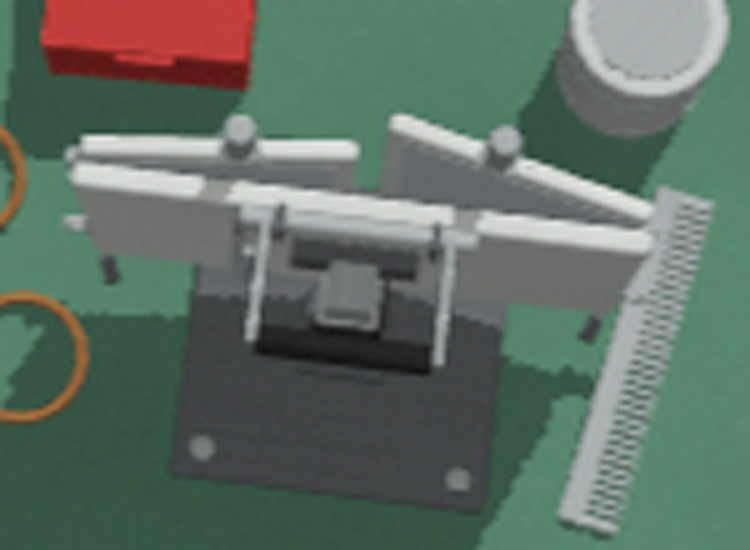

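View pics/c2.png

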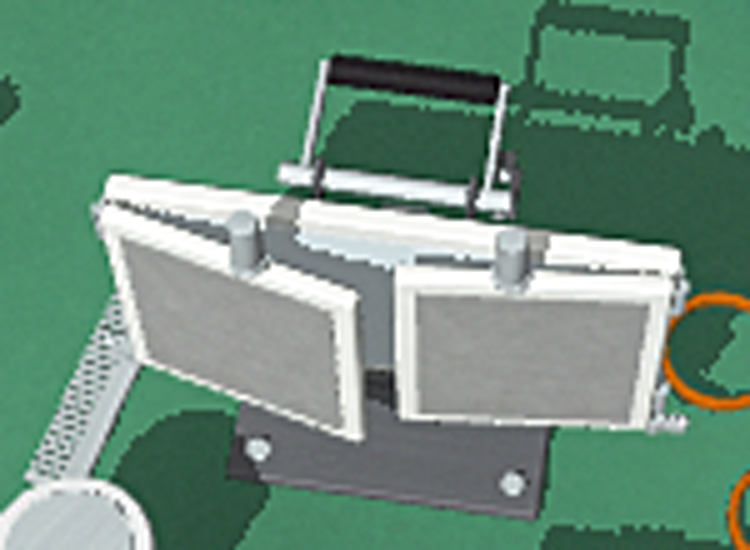

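Crops show the handle slightly raised, the right panel ajar, the left nearly folded, and studs at crop 1 (240,122) and (503,132). Next I fit pose and joint angles to both views.

```bash
cat > m.py <<'E'
import numpy as np
from workcell import bot
from scipy.optimize import least_squares
from scipy.spatial.transform import Rotation as Ro
cal={n:bot.get_calibration(n) for n in("scene","top")}
def proj(n,X):
    c=cal[n];p=np.asarray(c["R"])@X+c["t"];f=240/np.tan(np.radians(c["fov_y"])/2)
    return np.array([c["cx"]+f*p[0]/p[2],c["cy"]+f*p[1]/p[2]])
HX=.036
def pts(p,mast=0):
    x,y,w,h,l,r=p; W=lambda a,b,c:np.array([x+a*np.cos(w)-b*np.sin(w),y+a*np.sin(w)+b*np.cos(w),c])
    z=.195+mast
    def stud(s,a,rr=.075,o=.003): # s=+1 left
        return HX+rr*np.sin(a)+o*np.cos(a), s*(.131-rr*np.cos(a)+o*np.sin(a))
    L=stud(1,l);R=stud(-1,r); bx=.014-.055*np.cos(h);bz=z+.008+.055*np.sin(h)
    return dict(footL=W(-.08,.08,0),footR=W(-.08,-.08,0),ffL=W(.08,.08,0),ffR=W(.08,-.08,0),
     barL=W(bx,.037,bz),barR=W(bx,-.037,bz),bar=W(bx,0,bz),piv=W(.014,0,z+.008),
     sL=W(*L,z+.034),sR=W(*R,z+.034),hL=W(HX,.131,z),hR=W(HX,-.131,z),pbL=W(.02,.13,z),pbR=W(.02,-.13,z))
E
python3 - <<'E'
from m import *
T=dict(footL=(171,475),footR=(485,511),barL=(255,344),barR=(432,363),sL=(240,122),sR=(503,132),pbL=(73,180),pbR=(652,246))
S=dict(ffR=(230,476),ffL=(536,518),barR=(330,70),barL=(500,90),sR=(244,217),sL=(513,234),pbR=(108,176),pbL=(682,249))
obs=[("top",k,np.array([265,190])+(np.array(v)+.5)/5-.5) for k,v in T.items()]+[("scene",k,np.array([225,195])+(np.array(v)+.5)/5-.5) for k,v in S.items()]
def res(p):
    P=pts(p); return np.concatenate([proj(n,P[k])-v for n,k,v in obs])
r=least_squares(res,[.6,0,0,.2,.1,.2],loss="soft_l1"); print(r.x.round(4))
for (n,k,v),e in zip(obs,res(r.x).reshape(-1,2)): print(n,k,e.round(1))
np.save("p.npy",r.x)
for k,v in pts(r.x).items(): print(k,v.round(4))
s=bot.read_state();print(s["time"],Ro.from_rotvec(s["tcp_rot"]).as_matrix().round(4))
E
```

```text
[ 0.5609 -0.0303 -0.0661  0.0776  0.1121  0.2194]
top footL [-0.4  0.4]
top footR [-0.4  0.5]
top barL [ 0.6 -0.9]
top barR [-1.  -0.8]
top sL [-0.7  1.1]
top sR [-0.3  1.5]
top pbL [-1.1  1.4]
top pbR [-0.7  1.4]
scene ffR [-1.1  1.6]
scene ffL [0.1 1.4]
scene barR [0.  0.4]
scene barL [-1.8  0.2]
scene sR [-0.5  1.2]
scene sL [-0.3  1.3]
scene pbR [-0.7 -0.4]
scene pbL [-0.2 -0.8]
footL [0.4864 0.0548 0.    ]
footR [ 0.4758 -0.1049  0.    ]
ffL [0.646  0.0442 0.    ]
ffR [ 0.6355 -0.1154  0.    ]
barL [0.5226 0.0093 0.2073]
barR [ 0.5177 -0.0646  0.2073]
bar [ 0.5202 -0.0276  0.2073]
piv [ 0.5749 -0.0313  0.203 ]
sL [0.6119 0.0232 0.229 ]
sR [ 0.6122 -0.0923  0.229 ]
hL [0.6055 0.098  0.195 ]
hR [ 0.5882 -0.1634  0.195 ]
pbL [0.5895 0.0981 0.195 ]
pbR [ 0.5723 -0.1614  0.195 ]
0.1 [[ 9.614e-01  2.752e-01 -5.000e-04]
 [ 2.752e-01 -9.614e-01  2.000e-03]
 [ 1.000e-04 -2.100e-03 -1.000e+00]]
```

```bash
cat >> m.py <<'E'
import json
def plan(wps,start=None):
    """wps: (x,y,z,yaw_deg,n) ; prints rows in tool axes (tool down), mm-rounded"""
    s=bot.read_state(); M=Ro.from_rotvec(s["tcp_rot"]).as_matrix()
    p=np.array(s["tool_pos"]);yw=np.degrees(np.arctan2(M[1,0],M[0,0]))
    if start is not None: p=np.array(start[:3],float); yw=start[3]
    rows=[]
    for x,y,z,ya,n in wps:
        p0=p.copy();y0=yw;tgt=np.array([x,y,z])
        for i in range(1,n+1):
            d=p0+(tgt-p0)*i/n-p; c,sn=np.cos(np.radians(yw)),np.sin(np.radians(yw))
            t=[round(c*d[0]+sn*d[1],3),round(sn*d[0]-c*d[1],3),round(-d[2],3)]
            sp=round(-(y0+(ya-y0)*i/n-yw)/5,2)
            p=p+np.array([c*t[0]+sn*t[1],sn*t[0]-c*t[1],-t[2]]); yw-=5*sp
            rows.append({"translation":t,"spin":sp})
    for i in range(0,len(rows),5): print(json.dumps(rows[i:i+5]))
    print("end",p.round(4),round(yw,2))
E
python3 - <<'E'
from m import *
for z in(.12,.15,.17,.18,.2): print(z,proj("top",np.array([.5609,-.0303,z])).round(1))
plan([(.25,-.55,.30,26.2,4),(.515,-.0275,.30,86.2,16),(.5200,-.0275,.26,86.2,5)])
E
```

```text
0.12 [334.3 248.8]
0.15 [334.6 246.3]
0.17 [334.8 244.6]
0.18 [334.9 243.7]
0.2 [335.1 241.9]
[{"translation": [0.022, -0.019, -0.026], "spin": -0.51}, {"translation": [0.023, -0.018, -0.026], "spin": -0.51}, {"translation": [0.024, -0.017, -0.027], "spin": -0.51}, {"translation": [0.025, -0.016, -0.026], "spin": -0.52}, {"translation": [0.029, -0.022, 0.0], "spin": -0.75}]
[{"translation": [0.031, -0.02, 0.0], "spin": -0.75}, {"translation": [0.032, -0.018, 0.0], "spin": -0.75}, {"translation": [0.033, -0.016, 0.0], "spin": -0.75}, {"translation": [0.034, -0.014, 0.0], "spin": -0.75}, {"translation": [0.035, -0.011, 0.0], "spin": -0.75}]
[{"translation": [0.035, -0.009, 0.0], "spin": -0.75}, {"translation": [0.036, -0.007, 0.0], "spin": -0.75}, {"translation": [0.036, -0.004, 0.0], "spin": -0.75}, {"translation": [0.037, -0.002, 0.0], "spin": -0.75}, {"translation": [0.037, -0.0, 0.0], "spin": -0.75}]
[{"translation": [0.036, 0.003, 0.0], "spin": -0.75}, {"translation": [0.036, 0.005, 0.0], "spin": -0.75}, {"translation": [0.036, 0.007, 0.0], "spin": -0.75}, {"translation": [0.036, 0.01, 0.0], "spin": -0.75}, {"translation": [0.034, 0.012, 0.0], "spin": -0.75}]
[{"translation": [0.0, 0.001, 0.008], "spin": 0.0}, {"translation": [0.0, 0.001, 0.008], "spin": 0.0}, {"translation": [0.0, 0.001, 0.008], "spin": 0.0}, {"translation": [0.0, 0.001, 0.008], "spin": 0.0}, {"translation": [0.0, 0.001, 0.008], "spin": 0.0}]
end [ 0.5197 -0.0279  0.2601] 86.22
```

Request:
play_rows(series=[{"translation": [0.022,-0.019,-0.026],"spin": -0.51},{"translation": [0.023,-0.018,-0.026],"spin": -0.51},{"translation": [0.024,-0.017,-0.027],"spin": -0.51},{"translation": [0.025,-0.016,-0.026],"spin": -0.52},{"translation": [0.029,-0.022,0.0],"spin": -0.75}], jaw=-0.1, force=25)

```text
time: 0.6
tool_pos: [0.2682, -0.5199, 0.3058]
tcp_rot: [3.027, 0.813, 0.002]
wrist_force: [1.2, -0.5, 1.2]
width: 0.45
```

Request:
play_rows(series=[{"translation": [0.031,-0.02,0.0],"spin": -0.75},{"translation": [0.032,-0.018,0.0],"spin": -0.75},{"translation": [0.033,-0.016,0.0],"spin": -0.75},{"translation": [0.034,-0.014,0.0],"spin": -0.75},{"translation": [0.035,-0.011,0.0],"spin": -0.75}])

```text
time: 1.1
tool_pos: [0.3503, -0.3531, 0.3008]
tcp_rot: [-2.86, -1.299, 0.0]
wrist_force: [1.1, 0.1, -0.1]
width: 0.452
```

Request:
play_rows(series=[{"translation": [0.035,-0.009,0.0],"spin": -0.75},{"translation": [0.036,-0.007,0.0],"spin": -0.75},{"translation": [0.036,-0.004,0.0],"spin": -0.75},{"translation": [0.037,-0.002,0.0],"spin": -0.75},{"translation": [0.037,0.0,0.0],"spin": -0.75}])

```text
time: 1.6
tool_pos: [0.4328, -0.1898, 0.3009]
tcp_rot: [-2.61, -1.748, 0.0]
wrist_force: [1.0, -0.1, -0.1]
width: 0.448
```

Request:
play_rows(series=[{"translation": [0.036,0.003,0.0],"spin": -0.75},{"translation": [0.036,0.005,0.0],"spin": -0.75},{"translation": [0.036,0.007,0.0],"spin": -0.75},{"translation": [0.036,0.01,0.0],"spin": -0.75},{"translation": [0.034,0.012,0.0],"spin": -0.75}])

```text
time: 2.1
tool_pos: [0.515, -0.0267, 0.3008]
tcp_rot: [-2.29, -2.15, 0.001]
wrist_force: [0.8, 0.1, 0.6]
width: 0.449
```

Request:
play_rows(series=[{"translation": [0.0,0.001,0.008],"spin": 0.0},{"translation": [0.0,0.001,0.008],"spin": 0.0},{"translation": [0.0,0.001,0.008],"spin": 0.0},{"translation": [0.0,0.001,0.008],"spin": 0.0},{"translation": [0.0,0.001,0.008],"spin": 0.0}])

```text
time: 2.6
tool_pos: [0.5194, -0.0296, 0.2604]
tcp_rot: [-2.295, -2.145, 0.001]
wrist_force: [0.6, 1.1, 0.1]
width: 0.448
```

Run:
```python
from m import *
import cv2
s=bot.read_state();print(s["time"],s["tool_pos"],s["wrist_force"],s["width"]);print(Ro.from_rotvec(s["tcp_rot"]).as_matrix().round(3))
a=bot.read_camera("top")[160:280,260:410];b=bot.read_camera("scene")[170:290,225:375]
f=lambda i:cv2.resize(i,None,fx=2.6,fy=4.0,interpolation=cv2.INTER_CUBIC)
g=lambda i:cv2.resize(i,None,fx=2.66,fy=2.66,interpolation=cv2.INTER_CUBIC)
cv2.imwrite("pics/d.png",np.hstack([g(a),g(b)]))
print("tcp px",[proj(n,s["tool_pos"]).round(1) for n in("top","scene")])
```

```text
2.6 [ 0.5193692  -0.02959733  0.26035575] [0.6149584  1.10260707 0.12940572] 0.4476455304233083
[[ 0.068  0.998 -0.001]
 [ 0.998 -0.068 -0.   ]
 [-0.    -0.001 -1.   ]]
tcp px [array([334.6, 255.5]), array([305.6, 197. ])]
```

View pics/d.png

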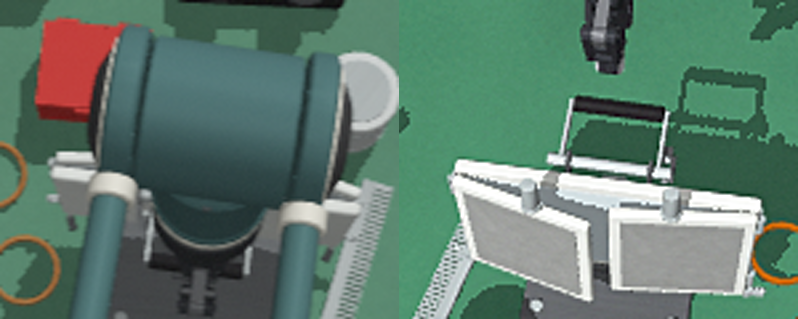

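The tool hangs above the bar, centred along it (tip at crop (613,72), bar at (618,108)). I'll go down and grip.

Request:
play_rows(series=[{"translation": [0,0,0.016],"spin": 0},{"translation": [0,0,0.016],"spin": 0},{"translation": [0,0,0.016],"spin": 0},{"translation": [0,0,0.016],"spin": 0},{"translation": [0,0.0,0.006],"spin": 0}])

```text
time: 3.2
tool_pos: [0.5179, -0.0284, 0.188]
tcp_rot: [-2.291, -2.145, 0.005]
wrist_force: [-0.6, 0.1, 0.5]
width: 0.454
```

Request:
play_rows(series=[{"translation": [0,0,0],"spin": 0},{"translation": [0,0,0],"spin": 0},{"translation": [0,0,0],"spin": 0},{"translation": [0,0,0],"spin": 0},{"translation": [0,0,0],"spin": 0}], jaw=-1, force=25)

```text
time: 3.7
tool_pos: [0.5203, -0.0287, 0.192]
tcp_rot: [2.293, 2.146, 0.001]
wrist_force: [-0.2, -0.3, -0.9]
width: 0.003
```

Run:
```python
from m import *
import cv2
b=bot.read_camera("scene")[150:270,225:375]
cv2.imwrite("pics/e.png",cv2.resize(b,None,fx=5,fy=5,interpolation=cv2.INTER_CUBIC))
s=bot.read_state();print(proj("scene",s["tool_pos"]))
P=pts(np.load("p.npy"));print(proj("scene",P["bar"]))
```

```text
[306.31408205 214.57086043]
[306.67962779 210.89632811]
```

View pics/e.png

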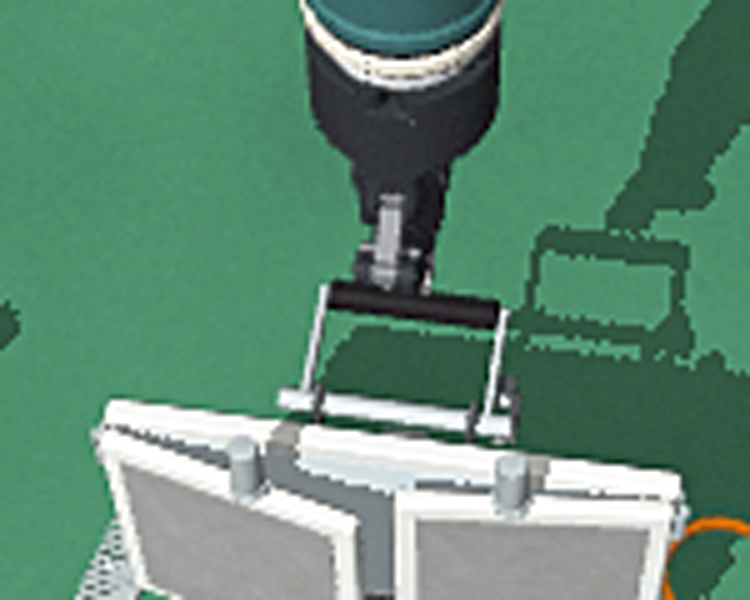

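Run:
```python
from m import *
def tri(t,s):
    r=least_squares(lambda X:np.r_[proj("top",X)-t,proj("scene",X)-s],[.5,0,.2]);return r.x.round(4),r.fun.round(2)
T=lambda u,v:np.array([265,190])+(np.array([u,v])+.5)/5-.5
S=lambda u,v:np.array([225,195])+(np.array([u,v])+.5)/5-.5
print("barL",tri(T(255,344),S(500,90)));print("barR",tri(T(432,363),S(330,70)))
print("sL",tri(T(240,122),S(513,234)));print("sR",tri(T(503,132),S(244,217)))
print("pbL",tri(T(73,180),S(682,249)));print("pbR",tri(T(652,246),S(108,176)))
print("pivL?",tri(T(470,240),S(285,172)))
```

```text
barL (array([0.5208, 0.0119, 0.2058]), array([-0.59, -0.  , -0.61, -0.01]))
barR (array([ 0.5162, -0.0658,  0.2063]), array([-0.44,  0.02, -0.46, -0.01]))
sL (array([0.6127, 0.0227, 0.2356]), array([-0.52, -0.  , -0.51, -0.01]))
sR (array([ 0.6135, -0.0913,  0.2366]), array([-0.41,  0.02, -0.4 , -0.01]))
pbL (array([0.5925, 0.0971, 0.1967]), array([-0.64, -0.03, -0.63, -0.  ]))
pbR (array([ 0.5747, -0.1608,  0.1977]), array([-0.75,  0.07, -0.75, -0.03]))
pivL? (array([ 0.5717, -0.0804,  0.2062]), array([-0.47,  0.02, -0.47, -0.01]))
```

Run:
```python
from m import *
import cv2
b=bot.read_camera("top")[190:300,265:415]
cv2.imwrite("pics/f.png",cv2.resize(b,None,fx=5,fy=5,interpolation=cv2.INTER_CUBIC))
s=bot.read_state();print(s["tool_pos"],s["width"],s["wrist_force"],s["torque"],(proj("top",s["tool_pos"])-[265,190])*5)
```

```text
[ 0.52008239 -0.02864925  0.19171993] -0.0003461262821460417 [ 0.02557233 -0.0721565   0.3338804 ] [ 0.03709741 -0.0006492  -0.00179792] [342.13210466 353.70291169]
```

View pics/f.png

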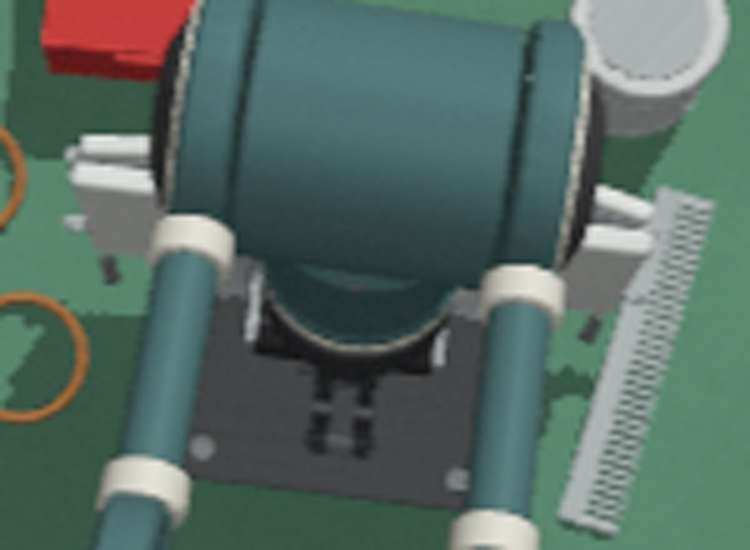

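Run:
```python
from m import *
for z in(.19,.21,.24,.265,.3,.33,.36,.4):
  for dx in(-.05,-.015,.015,.05):
    X=np.array([.52+dx,-.0286-.066*dx,z]);print(z,dx,((proj("top",X)-[265,190])*5).round(),((proj("scene",X)-[225,150])*5).round())
print(proj("scene",np.zeros(3)),proj("top",np.zeros(3)))
```

```text
0.19 -0.05 [329. 467.] [422. 237.]
0.19 -0.015 [338. 388.] [412. 298.]
0.19 0.015 [346. 321.] [402. 352.]
0.19 0.05 [354. 244.] [390. 417.]
0.21 -0.05 [330. 461.] [422. 212.]
0.21 -0.015 [339. 381.] [411. 273.]
0.21 0.015 [347. 313.] [401. 328.]
0.21 0.05 [356. 235.] [390. 394.]
0.24 -0.05 [331. 451.] [422. 173.]
0.24 -0.015 [340. 369.] [410. 235.]
0.24 0.015 [348. 300.] [400. 291.]
0.24 0.05 [357. 220.] [388. 358.]
0.265 -0.05 [332. 443.] [421. 139.]
0.265 -0.015 [342. 359.] [410. 202.]
0.265 0.015 [350. 289.] [400. 259.]
0.265 0.05 [359. 207.] [387. 326.]
0.3 -0.05 [334. 431.] [421.  89.]
0.3 -0.015 [343. 345.] [409. 153.]
0.3 0.015 [352. 272.] [398. 211.]
0.3 0.05 [361. 188.] [386. 280.]
0.33 -0.05 [335. 420.] [421.  43.]
0.33 -0.015 [345. 332.] [408. 109.]
0.33 0.015 [354. 257.] [397. 167.]
0.33 0.05 [363. 170.] [384. 237.]
0.36 -0.05 [337. 409.] [420.  -5.]
0.36 -0.015 [347. 318.] [407.  62.]
0.36 0.015 [356. 241.] [396. 121.]
0.36 0.05 [366. 152.] [383. 192.]
0.4 -0.05 [339. 392.] [419. -73.]
0.4 -0.015 [349. 298.] [406.  -6.]
0.4 0.015 [358. 218.] [395.  55.]
0.4 0.05 [369. 126.] [380. 128.]
[328.92156451 112.99669618] [309.55627305 492.68001828]
```

Run:
```python
from m import *
import cv2
a=cv2.imread("pics/scene0.png")[20:100,20:120];b=bot.read_camera("scene")[185:225,275:325]
cv2.imwrite("pics/g.png",np.hstack([cv2.resize(a,(400,320),interpolation=cv2.INTER_CUBIC),cv2.resize(b,(400,320),interpolation=cv2.INTER_CUBIC)]))
y=np.array([.2752,-.9614,0])
for z in(.209,.23,.25,.27):
  print(z,[((proj("scene",np.array([.1856,-.6482,z])+y*d)-[20,20])*4).round() for d in(-.0425,-.057,.0425,.057)])
```

```text
0.209 [array([325., 276.]), array([347., 273.]), array([193., 294.]), array([170., 297.])]
0.23 [array([312., 251.]), array([335., 248.]), array([178., 269.]), array([155., 272.])]
0.25 [array([300., 226.]), array([323., 223.]), array([163., 244.]), array([140., 247.])]
0.27 [array([287., 201.]), array([310., 198.]), array([148., 219.]), array([124., 222.])]
```

View pics/g.png

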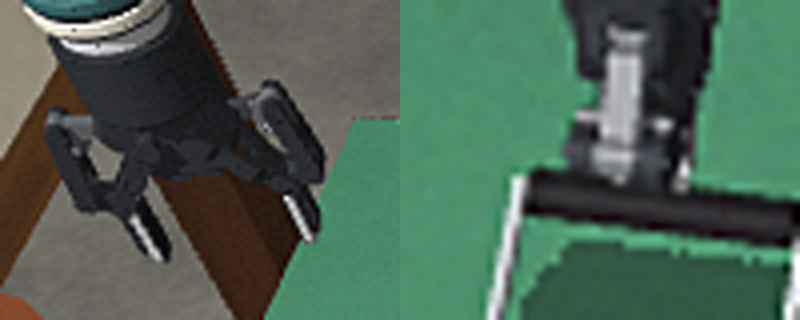

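Start pose shows the fingertips at crop (165,260)/(312,242), which is about 28 mm higher than the reported TCP implies. Now the shut tips sit just above the bar. I'll treat the real tip height as reported +28 mm, reopen and descend further; that is safe either way.

Request:
play_rows(series=[{"translation": [0,0,-0.01],"spin": 0},{"translation": [0,0,0],"spin": 0},{"translation": [0,0,0],"spin": 0},{"translation": [0,0,0],"spin": 0}], jaw=-0.1)

```text
time: 4.25
tool_pos: [0.5199, -0.0286, 0.2014]
tcp_rot: [2.293, 2.147, 0.0]
wrist_force: [-0.5, -0.1, -0.2]
width: 0.449
```

Request:
play_rows(series=[{"translation": [0,0,0.008],"spin": 0},{"translation": [0,0,0.008],"spin": 0},{"translation": [0,0,0.008],"spin": 0},{"translation": [0,0,0.007],"spin": 0},{"translation": [0,0,0.007],"spin": 0}])

```text
time: 4.75
tool_pos: [0.5194, -0.0286, 0.1621]
tcp_rot: [-2.293, -2.146, 0.001]
wrist_force: [0.3, -0.1, 0.4]
width: 0.45
```

Request:
play_rows(series=[{"translation": [0,0,0],"spin": 0},{"translation": [0,0,0],"spin": 0},{"translation": [0,0,0],"spin": 0},{"translation": [0,0,0],"spin": 0},{"translation": [0,0,0],"spin": 0}], jaw=-1, force=25)

```text
time: 5.25
tool_pos: [0.519, -0.0286, 0.1631]
tcp_rot: [-2.293, -2.146, 0.002]
wrist_force: [-3.7, -0.3, -0.7]
width: 0.152
```

Request:
play_rows(series=[{"translation": [0,0.0012,-0.0082],"spin": 0},{"translation": [0,0.0024,-0.0079],"spin": 0},{"translation": [0,0.0035,-0.0074],"spin": 0},{"translation": [0,0.0046,-0.0068],"spin": 0},{"translation": [0,0.0056,-0.0061],"spin": 0}])

```text
time: 5.75
tool_pos: [0.5337, -0.0297, 0.2008]
tcp_rot: [-2.289, -2.144, 0.009]
wrist_force: [-14.4, -0.5, 6.6]
width: 0.15
```

Request:
play_rows(series=[{"translation": [0,0.003,-0.0065],"spin": 0},{"translation": [0,0.006,-0.0045],"spin": 0},{"translation": [0,0.0077,-0.003],"spin": 0}])

```text
time: 6.05
tool_pos: [0.5525, -0.031, 0.2164]
tcp_rot: [-2.292, -2.146, 0.004]
wrist_force: [-12.7, -0.6, 15.3]
width: 0.149
```

Request:
play_rows(series=[{"translation": [0,0.006,-0.004],"spin": 0},{"translation": [0,0.008,-0.003],"spin": 0},{"translation": [0,0.008,-0.001],"spin": 0},{"translation": [0,0,0],"spin": 0}])

```text
time: 6.45
tool_pos: [0.5742, -0.0327, 0.2237]
tcp_rot: [-2.291, -2.145, 0.006]
wrist_force: [-12.6, -1.1, 10.9]
width: 0.146
```

Run:
```python
from m import *
import cv2
s=bot.read_state();print(s["time"],s["tool_pos"],s["wrist_force"],s["torque"],s["width"])
b=bot.read_camera("scene")[170:290,225:375]
cv2.imwrite("pics/h.png",cv2.resize(b,None,fx=5,fy=5,interpolation=cv2.INTER_CUBIC))
```

```text
6.45 [ 0.57422794 -0.03265083  0.22372761] [-12.61683986  -1.06228527  10.90324727] [-0.14120057  2.43471883 -0.0509566 ] 0.14575267083783408
```

View pics/h.png

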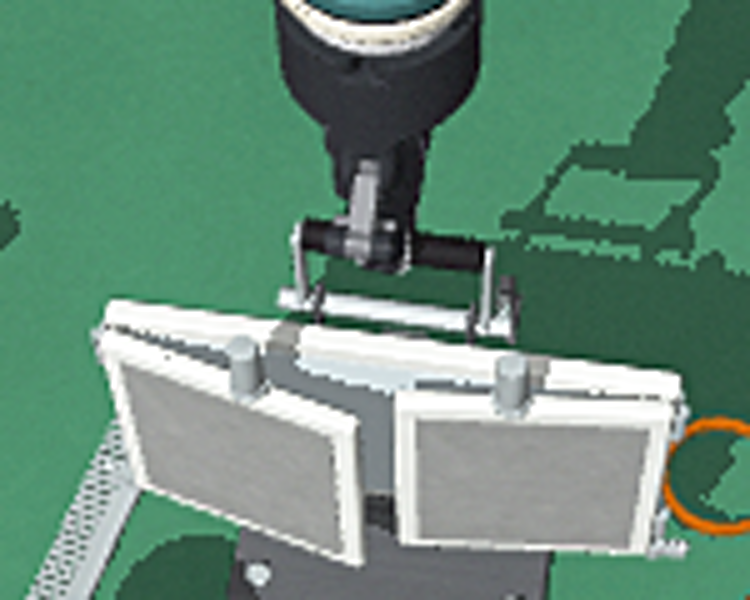

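Run:
```python
from m import *
p=np.load("p.npy")
for h in(0.08,1,1.2,1.3,1.4,1.5,1.57):
    p[3]=h;P=pts(p);print(h,((proj("scene",P["bar"])-[225,170])*5).round(),((proj("scene",P["piv"])-[225,170])*5).round(),P["bar"].round(4))
```

```text
0.08 [408. 204.] [390. 312.] [ 0.5202 -0.0276  0.2074]
1 [399. 199.] [390. 312.] [ 0.5453 -0.0293  0.2493]
1.2 [395. 211.] [390. 312.] [ 0.555  -0.0299  0.2543]
1.3 [393. 219.] [390. 312.] [ 0.5602 -0.0303  0.256 ]
1.4 [391. 228.] [390. 312.] [ 0.5656 -0.0306  0.2572]
1.5 [390. 238.] [390. 312.] [ 0.571  -0.031   0.2579]
1.57 [388. 245.] [390. 312.] [ 0.5749 -0.0313  0.258 ]
```

The bar sits at (390,245), which matches 1.57 rad, and the panel corner hasn't moved, so the mirror is still down. Next: lift.

Request:
play_rows(series=[{"translation": [0,-0.001,0],"spin": 0},{"translation": [0,0,0],"spin": 0},{"translation": [0,0,-0.01],"spin": 0},{"translation": [0,0,-0.01],"spin": 0},{"translation": [0,0,-0.01],"spin": 0}], force=60)

```text
time: 7.0
tool_pos: [0.5736, -0.0326, 0.2495]
tcp_rot: [-2.291, -2.145, 0.005]
wrist_force: [-2.2, -2.9, -15.8]
width: 0.113
```

Request:
play_rows(series=[{"translation": [0,0,-0.01],"spin": 0},{"translation": [0,0,-0.01],"spin": 0},{"translation": [0,0,-0.01],"spin": 0},{"translation": [0,0,-0.005],"spin": 0},{"translation": [0,0,0],"spin": 0}])

```text
time: 7.5
tool_pos: [0.574, -0.0326, 0.2891]
tcp_rot: [2.293, 2.147, -0.001]
wrist_force: [-6.8, -3.0, -8.2]
width: 0.114
```

Request:
play_rows(series=[{"translation": [0,0,-0.003],"spin": 0},{"translation": [0,0,-0.003],"spin": 0},{"translation": [0,0,-0.003],"spin": 0},{"translation": [0,0,0],"spin": 0}])

```text
time: 7.9
tool_pos: [0.574, -0.0326, 0.298]
tcp_rot: [2.293, 2.147, -0.001]
wrist_force: [-7.9, -4.1, -7.8]
width: 0.113
```

Request:
play_rows(series=[{"translation": [0,0,-0.002],"spin": 0},{"translation": [0,0,0],"spin": 0}])

```text
time: 8.1
tool_pos: [0.574, -0.0325, 0.2997]
tcp_rot: [2.293, 2.147, -0.001]
wrist_force: [-6.8, -3.4, -9.1]
width: 0.11
```

Request:
play_rows(series=[{"translation": [0,0,-0.002],"spin": 0},{"translation": [0,0,0],"spin": 0}])

```text
time: 8.3
tool_pos: [0.5739, -0.0325, 0.3004]
tcp_rot: [-2.293, -2.147, 0.002]
wrist_force: [-4.1, -3.8, -12.3]
width: 0.111
```

Request:
play_rows(series=[{"translation": [0,0,-0.002],"spin": 0},{"translation": [0,0,0],"spin": 0},{"translation": [0,0,0],"spin": 0}])

```text
time: 8.6
tool_pos: [0.5738, -0.0325, 0.3005]
tcp_rot: [-2.292, -2.146, 0.004]
wrist_force: [-4.0, -3.9, -20.1]
width: 0.113
```

Request:
play_rows(series=[{"translation": [0,0,-0.002],"spin": 0},{"translation": [0,0,0],"spin": 0},{"translation": [0,0,0],"spin": 0}])

```text
time: 8.9
tool_pos: [0.5736, -0.0325, 0.3006]
tcp_rot: [-2.291, -2.145, 0.005]
wrist_force: [-1.5, -3.3, -26.1]
width: 0.113
```

Force is climbing at a fixed height, so this is the hard stop and the lock should be out. Lowering a few mm will show whether the lock bears the weight.

Request:
play_rows(series=[{"translation": [0,0,0.003],"spin": 0},{"translation": [0,0,0.003],"spin": 0},{"translation": [0,0,0.001],"spin": 0},{"translation": [0,0,0.001],"spin": 0},{"translation": [0,0,0],"spin": 0}])

```text
time: 9.4
tool_pos: [0.5742, -0.0325, 0.2994]
tcp_rot: [2.292, 2.146, 0.0]
wrist_force: [-9.1, -3.4, -5.8]
width: 0.111
```

Request:
play_rows(series=[{"translation": [0,0,0.002],"spin": 0},{"translation": [0,0,0.001],"spin": 0},{"translation": [0,0,0.001],"spin": 0},{"translation": [0,0,0],"spin": 0}])

```text
time: 9.8
tool_pos: [0.5744, -0.0326, 0.2976]
tcp_rot: [2.291, 2.145, 0.002]
wrist_force: [-13.0, -3.2, 1.5]
width: 0.113
```

Request:
play_rows(series=[{"translation": [0,0,0.001],"spin": 0},{"translation": [0,0,0.002],"spin": 0},{"translation": [0,0,0],"spin": 0}])

```text
time: 10.1
tool_pos: [0.5745, -0.0326, 0.297]
tcp_rot: [2.29, 2.144, 0.004]
wrist_force: [-15.7, -3.0, 7.7]
width: 0.112
```

The mast settles about 3 mm below the stop and pushes back when I lower further, so it is locked. I'll release the bar, back off upwards and look at the studs.

Request:
play_rows(series=[{"translation": [0,0,-0.003],"spin": 0},{"translation": [0,-0.001,0],"spin": 0},{"translation": [0,0,0],"spin": 0}])

```text
time: 10.4
tool_pos: [0.5743, -0.0326, 0.2977]
tcp_rot: [2.29, 2.144, 0.005]
wrist_force: [-9.3, -4.2, -0.1]
width: 0.114
```

Request:
play_rows(series=[{"translation": [0,0,0],"spin": 0},{"translation": [0,0,0],"spin": 0},{"translation": [0,0,0],"spin": 0},{"translation": [0,0,0],"spin": 0}], jaw=0.0, force=30)

```text
time: 10.8
tool_pos: [0.5754, -0.0318, 0.2942]
tcp_rot: [2.291, 2.145, 0.006]
wrist_force: [0.2, 0.0, 0.1]
width: 0.5
```

Request:
play_rows(series=[{"translation": [0,0,-0.01],"spin": 0},{"translation": [0,0,-0.02],"spin": 0},{"translation": [0,0,-0.02],"spin": 0},{"translation": [0,-0.01,-0.02],"spin": 0},{"translation": [0,-0.03,0],"spin": 0.8}])

```text
time: 11.3
tool_pos: [0.5366, -0.0297, 0.3656]
tcp_rot: [2.365, 2.061, 0.007]
wrist_force: [0.1, 0.1, 0.3]
width: 0.501
```

Run:
```python
from m import *
import cv2
s=bot.read_state();print(s["time"],s["tool_pos"],s["wrist_force"],s["width"],s["q"].round(2))
b=bot.read_camera("scene")[140:260,225:375]
cv2.imwrite("pics/i.png",cv2.resize(b,None,fx=5,fy=5,interpolation=cv2.INTER_CUBIC))
p=np.load("p.npy");p[3]=1.57
for m in(.0,.074):
    P=pts(p,m);print(m,{k:((proj("scene",P[k])-[225,140])*5).round() for k in("bar","sL","sR","pbL","pbR","piv")})
```

```text
11.3 [ 0.53659967 -0.02967693  0.36560048] [0.07730632 0.07645741 0.29241521] 0.5012857502926278 [-0.1  -0.06  1.66  0.    1.54  0.04]
0.0 {'bar': array([388., 395.]), 'sL': array([509., 513.]), 'sR': array([239., 496.]), 'pbL': array([679., 518.]), 'pbR': array([103., 447.]), 'piv': array([390., 462.])}
0.074 {'bar': array([385., 295.]), 'sL': array([515., 422.]), 'sR': array([225., 404.]), 'pbL': array([695., 431.]), 'pbR': array([ 80., 356.]), 'piv': array([387., 371.])}
```

View pics/i.png

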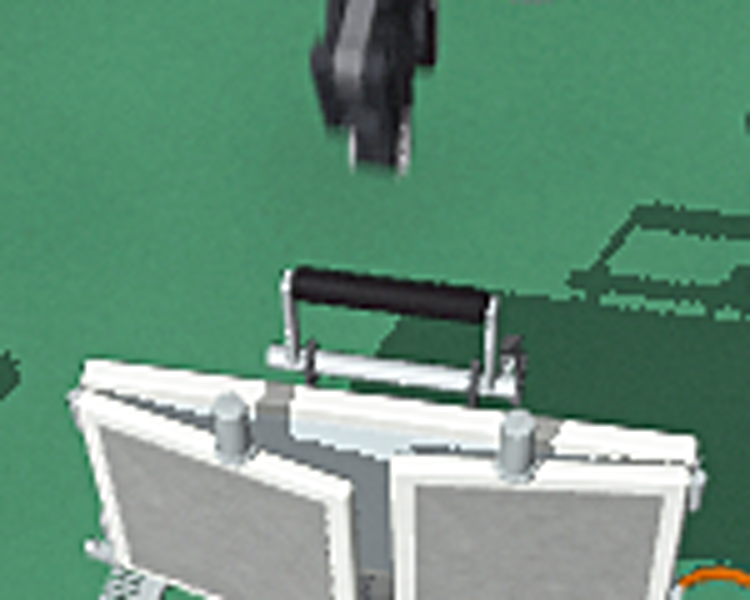

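Stud tops are at (518,415) and (231,398), within 7 crop px (about 1.5 image px) of the prediction at mast 0.074 with unchanged wing angles; handle upright. Planning the left panel.

```bash
cat >> m.py <<'E'
def arc(s,a0,a1,n,z,yaw,off=(.0008,0),w=-.0661):
    x0,y0=.5609+off[0],-.0303+off[1]; out=[]
    for a in np.linspace(a0,a1,n+1)[1:]:
        X=HX+.075*np.sin(a)+.003*np.cos(a); Y=s*(.131-.075*np.cos(a)+.003*np.sin(a))
        out.append((x0+X*np.cos(w)-Y*np.sin(w),y0+X*np.sin(w)+Y*np.cos(w),z,yaw,1))
    return out
E
python3 - <<'E'
from m import *
s=bot.read_state();print(s["tool_pos"])
for dx in(.022,.036):
  for z in(.37,.39,.4,.41): print(dx,z,((proj("scene",np.array([.5366+dx,-.031,z]))-[225,140])*5).round())
g=(.6127,.0227)
plan([(.575,-.004,.345,60,3),(*g,.345,41.2,5),(*g,.300,41.2,2)])
print("down");plan([(*g,.251,41.2,5)],start=(*g,.3,41.2))
print("arc")
a=arc(1,.112,2.33,20,.251,41.2);plan(a,start=(*arc(1,0,.112,1,.251,0)[0][:3],41.2))
E
```

```text
[ 0.53096778 -0.02915239  0.36487329]
0.022 0.37 [387. 203.]
0.022 0.39 [386. 171.]
0.022 0.4 [386. 154.]
0.022 0.41 [385. 137.]
0.036 0.37 [384. 232.]
0.036 0.39 [383. 200.]
0.036 0.4 [382. 184.]
0.036 0.41 [382. 167.]
[{"translation": [0.01, 0.013, 0.007], "spin": 1.46}, {"translation": [0.012, 0.012, 0.006], "spin": 1.46}, {"translation": [0.014, 0.011, 0.007], "spin": 1.47}, {"translation": [0.008, 0.004, -0.0], "spin": 0.75}, {"translation": [0.009, 0.003, -0.0], "spin": 0.75}]
[{"translation": [0.009, 0.003, -0.0], "spin": 0.75}, {"translation": [0.009, 0.002, -0.0], "spin": 0.76}, {"translation": [0.009, 0.001, -0.0], "spin": 0.75}, {"translation": [-0.0, 0.0, 0.022], "spin": -0.0}, {"translation": [-0.0, 0.0, 0.023], "spin": -0.0}]
end [0.6129 0.0231 0.2999] 41.18
down
[{"translation": [0.0, 0.0, 0.01], "spin": -0.0}, {"translation": [0.0, 0.0, 0.01], "spin": -0.0}, {"translation": [0.0, 0.0, 0.009], "spin": -0.0}, {"translation": [0.0, 0.0, 0.01], "spin": -0.0}, {"translation": [0.0, 0.0, 0.01], "spin": -0.0}]
end [0.6127 0.0227 0.251 ] 41.2
arc
[{"translation": [0.007, 0.00
[... 378 characters left out ...]
0.0], "spin": -0.0}, {"translation": [0.008, -0.002, -0.0], "spin": -0.0}, {"translation": [0.008, -0.004, -0.0], "spin": -0.0}]
[{"translation": [0.007, -0.004, -0.0], "spin": -0.0}, {"translation": [0.007, -0.005, -0.0], "spin": -0.0}, {"translation": [0.006, -0.006, -0.0], "spin": -0.0}, {"translation": [0.005, -0.006, -0.0], "spin": -0.0}, {"translation": [0.005, -0.007, -0.0], "spin": -0.0}]
[{"translation": [0.004, -0.007, -0.0], "spin": -0.0}, {"translation": [0.003, -0.008, -0.0], "spin": -0.0}, {"translation": [0.002, -0.008, -0.0], "spin": -0.0}, {"translation": [0.001, -0.008, -0.0], "spin": -0.0}, {"translation": [0.0, -0.009, -0.0], "spin": -0.0}]
end [0.6614 0.1483 0.251 ] 41.2
```

Run:
```python
from m import *
g=(.6127,.0227)
plan([(.575,-.004,.345,64.2,4),(*g,.345,41.2,6)])
```

```text
[{"translation": [0.008, 0.01, 0.005], "spin": 0.89}, {"translation": [0.008, 0.009, 0.005], "spin": 0.88}, {"translation": [0.01, 0.009, 0.005], "spin": 0.89}, {"translation": [0.009, 0.008, 0.005], "spin": 0.89}, {"translation": [0.007, 0.004, -0.0], "spin": 0.77}]
[{"translation": [0.007, 0.003, -0.0], "spin": 0.76}, {"translation": [0.007, 0.003, -0.0], "spin": 0.77}, {"translation": [0.008, 0.002, -0.0], "spin": 0.76}, {"translation": [0.007, 0.002, -0.0], "spin": 0.77}, {"translation": [0.008, 0.001, -0.0], "spin": 0.77}]
end [0.6128 0.023  0.3449] 41.18
```

Request:
play_rows(series=[{"translation": [0.008,0.01,0.005],"spin": 0.89},{"translation": [0.008,0.009,0.005],"spin": 0.88},{"translation": [0.01,0.009,0.005],"spin": 0.89},{"translation": [0.009,0.008,0.005],"spin": 0.89},{"translation": [0.007,0.004,0],"spin": 0.77}])

```text
time: 11.85
tool_pos: [0.5846, 0.0006, 0.3412]
tcp_rot: [-2.713, -1.582, 0.001]
wrist_force: [-1.0, 0.4, -0.6]
width: 0.496
```

Request:
play_rows(series=[{"translation": [0.007,0.003,0],"spin": 0.76},{"translation": [0.007,0.003,0],"spin": 0.77},{"translation": [0.008,0.002,0],"spin": 0.76},{"translation": [0.007,0.002,0],"spin": 0.77},{"translation": [0.008,0.001,0],"spin": 0.77}])

```text
time: 12.35
tool_pos: [0.6159, 0.0234, 0.3423]
tcp_rot: [2.939, 1.109, 0.001]
wrist_force: [0.1, -0.4, 0.4]
width: 0.503
```

Request:
play_rows(series=[{"translation": [0,0,0],"spin": 0}])

```text
time: 12.45
tool_pos: [0.6161, 0.0237, 0.3419]
tcp_rot: [-2.937, -1.113, -0.001]
wrist_force: [0.0, -0.7, -0.7]
width: 0.499
```

Request:
play_rows(series=[{"translation": [-0.003,-0.001,0.018],"spin": 0},{"translation": [0,0,0.018],"spin": 0},{"translation": [0,0,0.012],"spin": 0},{"translation": [0,0,0.01],"spin": 0},{"translation": [0,0,0.01],"spin": 0}])

```text
time: 12.95
tool_pos: [0.6125, 0.0217, 0.2734]
tcp_rot: [2.938, 1.113, 0.001]
wrist_force: [-0.4, -0.4, 1.7]
width: 0.502
```

Request:
play_rows(series=[{"translation": [0,0,0.009],"spin": 0},{"translation": [0,0,0.009],"spin": 0},{"translation": [0,0,0],"spin": 0}])

```text
time: 13.25
tool_pos: [0.6116, 0.0218, 0.2539]
tcp_rot: [-2.937, -1.112, 0.004]
wrist_force: [0.1, -0.4, 0.1]
width: 0.497
```

Request:
play_rows(series=[{"translation": [0,0,0],"spin": 0},{"translation": [0,0,0],"spin": 0},{"translation": [0,0,0],"spin": 0},{"translation": [0,0,0],"spin": 0},{"translation": [0,0,0],"spin": 0}], jaw=-1, force=25)

```text
time: 13.75
tool_pos: [0.6128, 0.0236, 0.2564]
tcp_rot: [-2.936, -1.112, -0.003]
wrist_force: [0.3, 5.7, -0.5]
width: 0.143
```

Stud gripped (12 mm opening). Swing in stages.

Request:
play_rows(series=[{"translation": [0.007,0.005,0],"spin": 0},{"translation": [0.007,0.003,0],"spin": 0},{"translation": [0.008,0.003,0],"spin": 0},{"translation": [0.008,0.002,0],"spin": 0},{"translation": [0.009,0.001,0],"spin": 0}])

```text
time: 14.25
tool_pos: [0.6506, 0.0377, 0.2563]
tcp_rot: [-2.937, -1.112, 0.002]
wrist_force: [-6.2, 2.6, 2.8]
width: 0.151
```

Request:
play_rows(series=[{"translation": [0.008,0.001,0],"spin": 0},{"translation": [0.008,-0.001,0],"spin": 0},{"translation": [0.008,-0.002,0],"spin": 0},{"translation": [0.008,-0.002,0],"spin": 0},{"translation": [0.008,-0.004,0],"spin": 0}])

```text
time: 14.75
tool_pos: [0.6718, 0.0705, 0.2559]
tcp_rot: [-2.934, -1.112, 0.013]
wrist_force: [-16.3, 2.7, 5.9]
width: 0.145
```

Request:
play_rows(series=[{"translation": [0.005,-0.007,0],"spin": 0},{"translation": [0.006,-0.006,0],"spin": 0},{"translation": [0.006,-0.006,0],"spin": 0},{"translation": [0.005,-0.006,0],"spin": 0}])

```text
time: 15.15
tool_pos: [0.6767, 0.1029, 0.256]
tcp_rot: [2.937, 1.111, 0.003]
wrist_force: [0.0, -2.6, 2.0]
width: 0.143
```

Request:
play_rows(series=[{"translation": [0.005,-0.007,0],"spin": 0},{"translation": [0.004,-0.007,0],"spin": 0},{"translation": [0.003,-0.008,0],"spin": 0}])

```text
time: 15.45
tool_pos: [0.6717, 0.1284, 0.2562]
tcp_rot: [2.938, 1.112, 0.007]
wrist_force: [5.5, -0.5, -0.8]
width: 0.145
```

Request:
play_rows(series=[{"translation": [0.002,-0.008,0],"spin": 0},{"translation": [0.001,-0.008,0],"spin": 0},{"translation": [0,0,0],"spin": 0}])

```text
time: 15.75
tool_pos: [0.6633, 0.1445, 0.2563]
tcp_rot: [-2.936, -1.114, -0.01]
wrist_force: [7.4, 4.0, -1.5]
width: 0.144
```

Request:
play_rows(series=[{"translation": [0,-0.006,0],"spin": 0},{"translation": [-0.001,-0.003,0],"spin": 0},{"translation": [0,0,0],"spin": 0}])

```text
time: 16.05
tool_pos: [0.6615, 0.1454, 0.2567]
tcp_rot: [2.93, 1.108, 0.02]
wrist_force: [19.0, -6.8, -4.8]
width: 0.143
```

That is the stop, at the expected 2.3 rad position. I'll relieve the push, release and rise.

Request:
play_rows(series=[{"translation": [0,0.006,0],"spin": 0},{"translation": [0,0,0],"spin": 0}])

```text
time: 16.25
tool_pos: [0.6617, 0.1452, 0.2565]
tcp_rot: [-2.936, -1.111, -0.012]
wrist_force: [8.3, 3.2, -1.3]
width: 0.148
```

Request:
play_rows(series=[{"translation": [0,0,0],"spin": 0},{"translation": [0,0,0],"spin": 0},{"translation": [0,0,0],"spin": 0},{"translation": [0,0,0],"spin": 0}], jaw=0)

```text
time: 16.65
tool_pos: [0.6582, 0.1431, 0.2554]
tcp_rot: [-2.938, -1.112, 0.002]
wrist_force: [0.2, 0.3, 0.3]
width: 0.499
```

Request:
play_rows(series=[{"translation": [0,0,-0.015],"spin": 0},{"translation": [0,0,-0.025],"spin": 0},{"translation": [0,0,-0.025],"spin": 0},{"translation": [0,0,-0.025],"spin": 0},{"translation": [0,0,0],"spin": 0}])

```text
time: 17.15
tool_pos: [0.6609, 0.1433, 0.3526]
tcp_rot: [2.936, 1.112, 0.015]
wrist_force: [0.5, -0.5, 0.0]
width: 0.501
```

Run:
```python
from m import *
s=bot.read_state();print(s["time"],s["tool_pos"],s["width"],s["q"].round(2))
g=(.6135,-.0913)
plan([(.64,.03,.345,90,11),(*g,.345,131.2,10)])
print("arc")
a=arc(-1,.219,2.3,20,.256,131.2);plan(a,start=(*arc(-1,0,.219,1,.256,0)[0][:3],131.2));print(a[-1])
```

```text
17.15 [0.66089953 0.1433408  0.35255585] 0.5011991080908116 [0.18 0.21 1.39 0.   1.53 1.02]
[{"translation": [-0.008, 0.006, 0.001], "spin": -0.88}, {"translation": [-0.009, 0.006, 0.0], "spin": -0.88}, {"translation": [-0.009, 0.005, 0.001], "spin": -0.89}, {"translation": [-0.01, 0.005, 0.001], "spin": -0.88}, {"translation": [-0.009, 0.003, 0.0], "spin": -0.88}]
[{"translation": [-0.011, 0.003, 0.001], "spin": -0.88}, {"translation": [-0.01, 0.002, 0.001], "spin": -0.89}, {"translation": [-0.01, 0.002, 0.0], "spin": -0.88}, {"translation": [-0.011, 0.0, 0.001], "spin": -0.88}, {"translation": [-0.01, -0.0, 0.001], "spin": -0.88}]
[{"translation": [-0.011, -0.001, 0.001], "spin": -0.88}, {"translation": [-0.012, -0.003, -0.0], "spin": -0.82}, {"translation": [-0.012, -0.003, -0.0], "spin": -0.83}, {"translation": [-0.012, -0.005, -0.0], "spin": -0.82}, {"translation": [-0.011, -0.005, -0.0], "spin": -0.83}]
[{"translation": [-0.011, -0.006, -0.0], "spin": -0.82}, {"translation": [-0.01, -0.006, -0.0], "spin": -0.83}, {"translation": [-0.01, -0.008, -0.0], "spin": -0.82}, {"translat
[... 714 characters left out ...]
0.004, -0.0], "spin": -0.0}]
[{"translation": [-0.006, -0.004, -0.0], "spin": -0.0}, {"translation": [-0.006, -0.005, -0.0], "spin": -0.0}, {"translation": [-0.006, -0.005, -0.0], "spin": -0.0}, {"translation": [-0.005, -0.006, -0.0], "spin": -0.0}, {"translation": [-0.004, -0.007, -0.0], "spin": -0.0}]
[{"translation": [-0.004, -0.006, -0.0], "spin": -0.0}, {"translation": [-0.003, -0.008, -0.0], "spin": -0.0}, {"translation": [-0.002, -0.007, -0.0], "spin": -0.0}, {"translation": [-0.001, -0.008, -0.0], "spin": -0.0}, {"translation": [-0.001, -0.008, -0.0], "spin": -0.0}]
end [ 0.6392 -0.2194  0.256 ] 131.2
(np.float64(0.6393314547932606), np.float64(-0.21904770956692227), 0.256, 131.2, 1)
```

Request:
play_rows(series=[{"translation": [-0.008,0.006,0.001],"spin": -0.88},{"translation": [-0.009,0.006,0.0],"spin": -0.88},{"translation": [-0.009,0.005,0.001],"spin": -0.89},{"translation": [-0.01,0.005,0.001],"spin": -0.88},{"translation": [-0.009,0.003,0.0],"spin": -0.88}])

```text
time: 17.65
tool_pos: [0.6487, 0.0915, 0.3421]
tcp_rot: [-2.668, -1.657, 0.002]
wrist_force: [0.4, -0.3, -0.5]
width: 0.504
```

Request:
play_rows(series=[{"translation": [-0.011,0.003,0.001],"spin": -0.88},{"translation": [-0.01,0.002,0.001],"spin": -0.89},{"translation": [-0.01,0.002,0.0],"spin": -0.88},{"translation": [-0.011,0.0,0.001],"spin": -0.88},{"translation": [-0.01,0,0.001],"spin": -0.88}])

```text
time: 18.15
tool_pos: [0.6394, 0.0397, 0.3383]
tcp_rot: [-2.302, -2.137, 0.001]
wrist_force: [-0.0, -0.2, 0.8]
width: 0.499
```

Request:
play_rows(series=[{"translation": [-0.011,-0.001,0.001],"spin": -0.88},{"translation": [-0.012,-0.003,0],"spin": -0.82},{"translation": [-0.012,-0.003,0],"spin": -0.83},{"translation": [-0.012,-0.005,0],"spin": -0.82},{"translation": [-0.011,-0.005,0],"spin": -0.83}])

```text
time: 18.65
tool_pos: [0.6266, -0.0198, 0.3373]
tcp_rot: [-1.876, -2.519, 0.001]
wrist_force: [-0.2, 0.0, -0.7]
width: 0.499
```

Request:
play_rows(series=[{"translation": [-0.011,-0.006,0],"spin": -0.82},{"translation": [-0.01,-0.006,0],"spin": -0.83},{"translation": [-0.01,-0.008,0],"spin": -0.82},{"translation": [-0.009,-0.008,0],"spin": -0.83},{"translation": [-0.009,-0.009,0],"spin": -0.82}])

```text
time: 19.15
tool_pos: [0.6135, -0.08, 0.3373]
tcp_rot: [-1.395, -2.814, 0.0]
wrist_force: [-0.3, -0.3, -0.4]
width: 0.502
```

Request:
play_rows(series=[{"translation": [-0.008,-0.009,0],"spin": -0.82},{"translation": [0,0,0],"spin": 0}])

```text
time: 19.35
tool_pos: [0.6111, -0.0927, 0.3374]
tcp_rot: [-1.3, -2.859, 0.001]
wrist_force: [-0.1, -0.6, -0.2]
width: 0.501
```

Run:
```python
from m import *
s=bot.read_state();print(s["time"],s["tool_pos"],s["width"],s["q"].round(2))
plan([(.6135,-.0913,.345,131.2,1)])
```

```text
19.35 [ 0.61107217 -0.09269634  0.33735953] 0.5007692332911357 [-0.19  0.1   1.54 -0.    1.5  -0.91]
[{"translation": [-0.001, 0.003, -0.008], "spin": -0.02}]
end [ 0.614  -0.0915  0.3454] 131.18
```

Down 81 mm to 0.256 with a small correction, then grip.

Request:
play_rows(series=[{"translation": [-0.001,0.003,0.018],"spin": 0},{"translation": [0,0,0.018],"spin": 0},{"translation": [0,0,0.012],"spin": 0},{"translation": [0,0,0.01],"spin": 0},{"translation": [0,0,0.01],"spin": 0}])

```text
time: 19.85
tool_pos: [0.6147, -0.0899, 0.2691]
tcp_rot: [1.299, 2.86, 0.0]
wrist_force: [-0.9, -0.2, 0.9]
width: 0.499
```

Request:
play_rows(series=[{"translation": [0,0,0.008],"spin": 0},{"translation": [0,0,0.005],"spin": 0},{"translation": [0,0,0],"spin": 0}])

```text
time: 20.15
tool_pos: [0.6142, -0.0902, 0.2559]
tcp_rot: [-1.298, -2.86, 0.0]
wrist_force: [-0.5, 0.7, 0.9]
width: 0.5
```

Request:
play_rows(series=[{"translation": [0,0,0],"spin": 0},{"translation": [0,0,0],"spin": 0},{"translation": [0,0,0],"spin": 0},{"translation": [0,0,0],"spin": 0},{"translation": [0,0,0],"spin": 0}], jaw=-1, force=25)

```text
time: 20.65
tool_pos: [0.6141, -0.0933, 0.2575]
tcp_rot: [1.299, 2.859, -0.007]
wrist_force: [-3.5, -7.4, 0.8]
width: 0.145
```

Request:
play_rows(series=[{"translation": [-0.007,0.004,0],"spin": 0},{"translation": [-0.007,0.002,0],"spin": 0},{"translation": [-0.008,0.002,0],"spin": 0},{"translation": [-0.007,0.002,0],"spin": 0},{"translation": [-0.008,0,0],"spin": 0}])

```text
time: 21.15
tool_pos: [0.6434, -0.1141, 0.2572]
tcp_rot: [-1.298, -2.856, 0.01]
wrist_force: [-9.7, -6.3, 3.5]
width: 0.142
```

Request:
play_rows(series=[{"translation": [-0.008,-0.001,0],"spin": 0},{"translation": [-0.008,-0.002,0],"spin": 0},{"translation": [-0.007,-0.003,0],"spin": 0},{"translation": [-0.007,-0.004,0],"spin": 0}])

```text
time: 21.55
tool_pos: [0.6556, -0.1413, 0.2572]
tcp_rot: [-1.297, -2.855, 0.004]
wrist_force: [-9.0, 2.5, 3.2]
width: 0.142
```

Request:
play_rows(series=[{"translation": [-0.006,-0.005,0],"spin": 0},{"translation": [-0.006,-0.005,0],"spin": 0},{"translation": [-0.006,-0.005,0],"spin": 0},{"translation": [-0.005,-0.006,0],"spin": 0},{"translation": [-0.005,-0.006,0],"spin": 0}])

```text
time: 22.05
tool_pos: [0.657, -0.1797, 0.2571]
tcp_rot: [1.298, 2.86, 0.001]
wrist_force: [-3.7, 3.2, 2.3]
width: 0.142
```

Request:
play_rows(series=[{"translation": [-0.004,-0.007,0],"spin": 0},{"translation": [-0.004,-0.007,0],"spin": 0},{"translation": [-0.003,-0.008,0],"spin": 0}])

```text
time: 22.35
tool_pos: [0.6486, -0.2032, 0.2571]
tcp_rot: [1.297, 2.858, 0.001]
wrist_force: [3.1, 0.2, 1.3]
width: 0.144
```

Request:
play_rows(series=[{"translation": [-0.002,-0.008,0],"spin": 0},{"translation": [-0.001,-0.008,0],"spin": 0},{"translation": [0,-0.005,0],"spin": 0},{"translation": [0,0,0],"spin": 0}])

```text
time: 22.75
tool_pos: [0.6364, -0.2198, 0.2573]
tcp_rot: [1.296, 2.853, 0.003]
wrist_force: [10.9, -0.5, -1.2]
width: 0.139
```

Request:
play_rows(series=[{"translation": [0,-0.004,0],"spin": 0},{"translation": [0,0,0],"spin": 0}])

```text
time: 22.95
tool_pos: [0.6363, -0.22, 0.2575]
tcp_rot: [1.293, 2.851, 0.011]
wrist_force: [16.7, 4.1, -2.3]
width: 0.139
```

The stop is reached: force rises and the position holds near the predicted (0.639,-0.219). I'll release, rise, move back and check both views.

Request:
play_rows(series=[{"translation": [0,0.005,0],"spin": 0},{"translation": [0,0,0],"spin": 0}])

```text
time: 23.15
tool_pos: [0.6364, -0.2199, 0.2574]
tcp_rot: [1.296, 2.855, -0.003]
wrist_force: [6.8, -3.0, -0.2]
width: 0.144
```

Request:
play_rows(series=[{"translation": [0,0,0],"spin": 0},{"translation": [0,0,0],"spin": 0},{"translation": [0,0,0],"spin": 0},{"translation": [0,0,0],"spin": 0}], jaw=0)

```text
time: 23.55
tool_pos: [0.6338, -0.2178, 0.2563]
tcp_rot: [-1.298, -2.86, 0.0]
wrist_force: [0.6, -0.1, -0.5]
width: 0.5
```

Request:
play_rows(series=[{"translation": [0,0,-0.015],"spin": 0},{"translation": [0,0,-0.025],"spin": 0},{"translation": [0,0,-0.03],"spin": 0},{"translation": [0,0,-0.03],"spin": 0},{"translation": [0,0,-0.03],"spin": 0}])

```text
time: 24.05
tool_pos: [0.6342, -0.2177, 0.3893]
tcp_rot: [1.298, 2.86, -0.0]
wrist_force: [1.2, 0.4, -1.1]
width: 0.502
```

Request:
play_rows(series=[{"translation": [0.04,-0.02,-0.02],"spin": 0},{"translation": [0.04,-0.02,0],"spin": 0},{"translation": [0.04,-0.02,0],"spin": 0},{"translation": [0.04,-0.02,0],"spin": 0},{"translation": [0.04,-0.02,0],"spin": 0}])

```text
time: 24.55
tool_pos: [0.4257, -0.1324, 0.4081]
tcp_rot: [1.298, 2.859, 0.0]
wrist_force: [0.3, 0.3, 0.7]
width: 0.5
```

Run:
```python
from m import *
import cv2
s=bot.read_state();print(s["time"],s["tool_pos"],s["wrist_force"])
A=bot.read_camera("top");B=bot.read_camera("scene");cv2.imwrite("pics/endtop.png",A);cv2.imwrite("pics/endscene.png",B)
g=lambda i:cv2.resize(i,(400,400),interpolation=cv2.INTER_CUBIC)
cv2.imwrite("pics/j.png",np.hstack([g(A[130:310,240:420]),g(B[150:360,205:415])]))
p=np.load("p.npy");p[3:]=1.57,2.3,2.3;P=pts(p,.074)
for k in("bar","sL","sR","pbL","pbR"): print(k,((proj("top",P[k])-[240,130])*400/180).round(),((proj("scene",P[k])-[205,150])*400/210+[400,0]).round())
```

```text
24.55 [ 0.42570761 -0.13235261  0.40805822] [0.27459768 0.31237101 0.70178444]
bar [217. 203.] [585.  93.]
sL [ 29. 110.] [753. 192.]
sR [422. 153.] [399. 148.]
pbL [ 78. 198.] [703. 145.]
pbR [353. 229.] [469. 117.]
```

View pics/j.png

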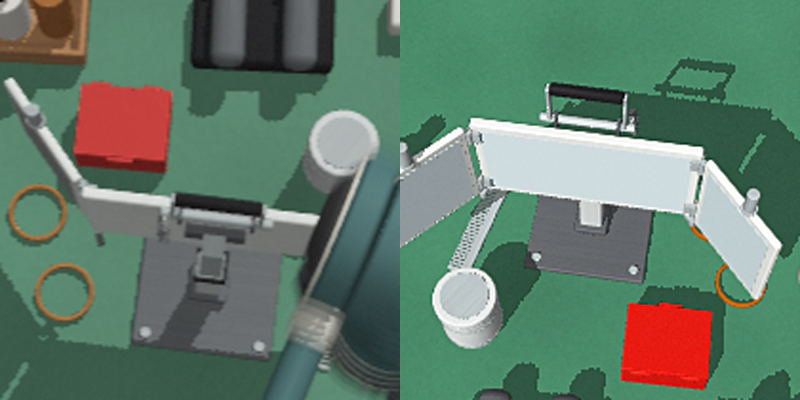

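Both views show the mirror up, the handle upright, and both studs where 2.3 rad predicts: left (752,192) against (753,192), right about (402,147) against (399,148). I'll let the arm settle, compare the bystanders with the first picture, and hand in.

Request:
play_rows(series=[{"translation": [0,0,0],"spin": 0},{"translation": [0,0,0],"spin": 0},{"translation": [0,0,0],"spin": 0}])

```text
time: 24.95
tool_pos: [0.4284, -0.1335, 0.4067]
tcp_rot: [-1.299, -2.86, 0.0]
wrist_force: [-1.2, 0.4, -0.2]
width: 0.497
```

Run:
```python
from m import *
import cv2
A=cv2.imread("pics/scene0.png").astype(float);B=bot.read_camera("scene").astype(float)
for n,(x,y,w) in dict(canister=(240,310,20),box=(346,330,26),bangleA=(370,265,15),bangleB=(384,298,15),bottle=(178,243,20),jar=(430,291,16),brush=(147,245,22),comb=(240,275,8)).items():
    sl=(slice(y-w,y+w),slice(x-w,x+w)); print(n,np.abs(A[sl]-B[sl]).mean().round(1))
print(bot.finish_job())
```

```text
canister 1.4
box 2.3
bangleA 96.5
bangleB 46.1
bottle 11.3
jar 1.8
brush 1.6
comb 1.5
the job is handed in; nothing more can be done
None
```

The mirror is up and locked, its handle upright and both side panels open at their stops. I handed the job in at about 25 s; no verdict was reported.

I swung the handle up by its bar until it clicked and lifted the mirror by the same bar to its hard stop. Lowered again, it pushed back about 3 mm below the stop and stayed up once released. I then swung each panel open by its stud until it met its stop.

**Last checks:**
- **Mirror and handle:** the final pictures show the mirror up and the handle upright. The lock button itself was not seen; I take it as out because the mirror stays up without support.
- **Panels:** both studs are within about 2 image pixels of where 2.3 rad puts them. The right one was only just inside the crop.
- **Other things on the bench:** the canister, box, jar, brush and comb match the first picture. The picture comparison flagged both bangles, but the opened left panel covers them in that view. In the top view they are where they started, within a pixel. The bottle area differs slightly, probably because of the opened right panel or its shadow; I did not check that separately.

**What disagreed:** the fingertips were about 25–28 mm higher than the reported tool height. My first grip on the handle therefore closed just above the bar, and I corrected for this from then on.

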